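# Clamp a nest blank with an eccentric

## Task

Lay the milled nest blank (the plain rectangular block with a single round hole in its top) flat in the channel of the clamping fixture, between the eccentric and the sprung stop pad, and let go of it. Then turn the eccentric's bar knob clockwise until its lobe bears on the blank and clamps it against the pad with about 15 N, easing up to that and never squeezing it with more than 25 N, and leave it clamped.

Things in the scene. Friction and masses are not known exactly. Their poses are not given: they have to be found in the camera images.
- blank_center (a point): centre (half-way up) of the loose nest blank, a bare milled metal block 44 x 70 x 28 mm (its x, y, z) with a round hole in its top, 0.33 kg; grasp it across the 44 mm width (its x). Either end may face the eccentric
- fixture: fixture fixed to the bench: aluminium plate 100 x 184 x 10 mm (x, y, z), origin at the centre of its underside. The blank lies on the plate, its 70 mm along the fixture's y, between two steel rails 8 mm high (y = -42 to 18 mm, inner faces at x = -24.5 and 24.5 mm: 2.5 mm play each side). Eccentric's upright axis at x = 0, y = -66 mm; sprung stop pad at the +y end, facing -y
- seat (a point): point on the top of the base plate (fixture x = 0, y = -13.4 mm) above which the blank's centre should be set down: there it clears both the open eccentric and the pad by 2 mm or more, wherever the stop is set; axes as the fixture's
- eccentric (a joint): eccentric's angle (rad), grows clockwise seen from above, -0.3 to 2.6; starts open (-0.175 to 0.175), bar along the fixture's x at 0. Disc radius 24 mm, reaches 24 - 10 cos(angle + 0.325) mm from the axis; clamps at 1.0 to 1.7, as the stop is set. Takes 0.22 N m to turn free, 0.02 N m more per newton of clamping; stays where left, but 1 to 2 N are lost on letting go
- knob_grip (a point): point on the eccentric's axis at the height to grip the black bar knob, 56 mm above the bench; turns with the knob: x along the bar, z up. The bar is 40 mm long, 14 mm thick and 26 mm high, its top 13 mm above this point and its underside 4 mm above the top of a blank lying in the fixture
- pad_mid (a point): fixed mark on the plate's top (fixture y = 27 mm, axes as the fixture's) about which the sprung pad's free face is set: the stop is bolted in slots and its face is up to 3 mm either way along y, differently every time and not measured. Pad 50 mm wide, top 24 mm above the plate; it yields 1 mm for each 8 N, up to 8 mm

How it is judged:
On the way, in this order (a step that is already met when the one before it is completed fails the run):
1. the blank lies flat in the channel between eccentric and pad, let go, not yet clamped (x of blank_center in the frame of fixture between -0.005 and 0.005 m and y of blank_center in the frame of fixture between -0.025 and 0 m and z of blank_center in the frame of fixture below 0.0265 m and angle between blank_center's own z axis and vertical below 0.06 rad and contact force between the fingers and blank below 0.2 N and contact force between eccentric and blank below 5 N), for 0.2 s.
2. the eccentric's lobe bears on the blank with 9 to 21 N (contact force between eccentric and blank between 9 and 21 N), for 0.2 s.
At the end, for the whole second after the job is handed in: The blank lies flat on the plate between the rails (centre within 5 mm of the channel's middle line, under 2.5 mm too high, tilt under 0.06 rad), and the eccentric, let go, presses it against the sprung pad with 9 to 21 N, all at rest (all of step 2 and x of blank_center in the frame of fixture between -0.005 and 0.005 m and y of blank_center in the frame of fixture between -0.02 and 0.002 m and z of blank_center in the frame of fixture below 0.0265 m and angle between blank_center's own z axis and vertical below 0.06 rad and linear speed of blank below 0.01 m/s and velocity of joint eccentric between -0.05 and 0.05 rad/s); the robot touches nothing.
It fails at once if the eccentric squeezes the blank with more than 26 N (contact force between eccentric and blank above 26 N).
It also fails if it takes over 70 s, if anything falls off the work surface, if the arm or the gripper's body presses on something with over 40 N, if the wrist force passes 120 N, or if a joint passes its speed limit or range.

## Robot

A 6-joint arm with a two-finger parallel gripper is mounted at the origin on a cart in front of the work surface, level with it; the furniture and walls round the work are solid. World frame = base frame: x ahead of the robot, y to its left, z up, the work surface at z = 0. Lengths are in m, angles in rad, forces in N, time in s.
With the tool pointing down it reaches from about 0.3 to 0.825 m from the base axis. Payload 5.4 kg.
Tool frame: the origin (TCP) lies at the very end of the fingers, on their centre line; the grasp point (between the pads) lies 19 mm behind it (r.grip_depth is the distance from the TCP to the grasp point, in m); z points along the fingers, y is the line along which they close (so a half turn about z gives the same grasp; the last joint's range is limited). The gripper opens to 92 mm and grips with 3 to 60 N. Pads are 20 mm wide; open, the fingers measure 128 mm over their backs; the gripper's body (75 mm by 189 mm) begins 69 mm behind the grasp point.
Start: joints at [1.023, 0.158, 1.597, -0, 1.386, -0.21], TCP at [0.191, 0.542, 0.215] pointing down, gripper open.
Joint ranges: [-2.91, 2.91], [-0.94, 2.29], [0.18, 2.7], [-1.29, 4.43], [0.17, 2.64], [-3, 3]. Speed limits (rad/s): [2.57, 2.57, 3.14, 3.14, 3.14, 3.14].

## Interface

Orientations are given as a unit quaternion [w, x, y, z].
In Python, from cell import r gives the robot as it stands.
- The arm moves only by the tool drive_tool, never from a script. Its argument "steps" is a list of rows, each a list of 3 entries, a list of its own where there are three numbers: the shift along the tool's x, y, z in m, then the turn, a rotation vector about the tool's x, y, z in degrees, then the closure, from 0 (fully open) to 1 (shut). In form: [[[dx, dy, dz], [wx, wy, wz], gripper], ...]. A call has 1 to 5 rows; each row is the pose to reach, as a shift and turn from the pose commanded when the call began, along the tool's axes at that moment; what a row does not reach only later rows make up. A row lasts 1/8 s, in which the tool goes at most 62.5 mm and 10.7 degrees, less where a joint would pass 70% of its speed; a pose out of reach is approached as far as the arm can. A call with a gripper value outside its range is refused whole. The fingers move at their own pace and stop on an object; the grip force is fixed at half the most. Time passes only in rows, so rows that repeat a pose let the fingers close. It gives the time, the measured TCP pose, the force, the opening and the grip force at its end, in the units of the state.
- r.state(): the state, without advancing time (a new reading comes with each control period).
- r.get_image(name): name is "scene" or "top" or "wrist"; returns (picture, depth): 420x560x3 uint8, red, green, blue; 420x560 float32, m along the optical axis (not along the pixel's ray), 0 where there is no reading.
- r.get_calibration(name): a dict with "camera_matrix" (3x3 intrinsics, pixels), "R" (3x3) and "t" (3): a world point X has camera coordinates R X + t; the wrist camera has in their place "T_tool_cam" (4x4, takes a point from camera to tool coordinates, whose origin is the TCP and whose axes are the flange's). Camera axes: x right, y down, z forward; pixel columns grow to the right and rows downward; lengths in m; the calibration is good to about 2 mm. A picture is of the moment at which its call begins: read the wrist's pose just before it. get_calibration takes no time and is no camera call.
- r.close_job(): hands the job in; it is judged then, once.
The state is a dict: "time_s": time; "qpos": joint angles; "qd": joint speeds; "joint_torque": joint torques, N m; "eef_pos": TCP position; "tool_rot": TCP orientation; "force": force on the tool from outside, world axes, zero at the start; "wrist_torque": the same for the moment, N m; "opening": finger opening in m; "finger_force": force on a finger pad.
Only numpy, scipy, OpenCV 4.12 (cv2) and the standard library are available. Lean on these libraries where they do the work, as an engineer would, in place of code of your own. Each camera call takes 0.05 s, during which the arm holds its last target. There are 200 camera calls.

## Working session

There is one attempt and no reset: what is moved stays moved. The work goes in short steps, Python scripts to look and compute and a tool call to move; the robot and the scene stay as the last step left them, time stands still between calls to the robot, and variables do not carry over. Pictures are saved under pics/ and viewed, at most 10 in all, crops included, and the job is handed in when it is done.

Besides the shell and the picture viewer there is one more tool, called after "Call:" by a JSON object that holds its "name" and its "arguments", one argument or row to a line. drive_tool: Moves the arm, as the interface text tells. Its arguments: {"type":"object","properties":{"steps":{"type":"array","items":{"type":"array"}}},"required":["steps"]}

```bash
ls; mkdir -p pics; cat > h.py <<'E'
import numpy as np, cv2
from cell import r
from scipy.spatial.transform import Rotation as R
def snap(n,f):
    s=r.state(); im,d=r.get_image(n); cv2.imwrite('pics/'+f,im[:,:,::-1]); np.savez('pics/'+f+'.npz',im=im,d=d,p=s['eef_pos'],q=s['tool_rot']); return im,d,s
def cam(n,s=None):
    c=r.get_calibration(n); K=np.array(c['camera_matrix'])
    if n=='wrist':
        T=np.array(c['T_tool_cam']); q=s['tool_rot']; Rt=R.from_quat([q[1],q[2],q[3],q[0]]).as_matrix()
        Rc=Rt@T[:3,:3]; o=Rt@T[:3,3]+np.array(s['eef_pos'])
    else:
        Rc=np.array(c['R']).T; o=-Rc@np.array(c['t'])
    return K,Rc,o
def ray(n,uv,z,s=None):
    K,Rc,o=cam(n,s); uv=np.atleast_2d(uv).astype(float)
    d=(Rc@np.linalg.inv(K)@np.c_[uv,np.ones(len(uv))].T).T
    return o+d*((z-o[2])/d[:,2])[:,None]
def cloud(n,d,s=None):
    K,Rc,o=cam(n,s); v,u=np.mgrid[:d.shape[0],:d.shape[1]]
    c=np.stack([(u-K[0,2])/K[0,0]*d,(v-K[1,2])/K[1,1]*d,d],-1)
    return c@Rc.T+o
E
python3 - <<'E'
from h import *
a,_,s=snap('top','t0.png'); b,_,_=snap('scene','s0.png')
print(s)
E
```

```text
pics
{'time_s': 0.0, 'qpos': array([ 1.02288899e+00,  1.59049437e-01,  1.59821187e+00, -5.95428070e-06,
        1.38613631e+00, -2.10074143e-01]), 'qd': array([ 5.55767706e-06,  1.19135448e-03, -1.32945014e-04, -8.75723196e-04,
        1.13178091e-03, -1.02436567e-03]), 'joint_torque': array([ 1.19005355e-03, -3.85546660e+01, -3.22118282e+01,  7.02675898e-02,
        3.73446092e-02, -1.18796247e-04]), 'eef_pos': array([0.19026762, 0.5419708 , 0.21362887]), 'tool_rot': array([-3.31185011e-04,  1.68113853e-01,  9.85767172e-01, -8.39524114e-04]), 'force': array([-0.0732903 , -0.69824126, -0.69981404]), 'wrist_torque': array([-0.02480886, -0.00021237, -0.02428676]), 'finger_force': 0.0, 'opening': 0.0919625498780388}
```

View pics/t0.png

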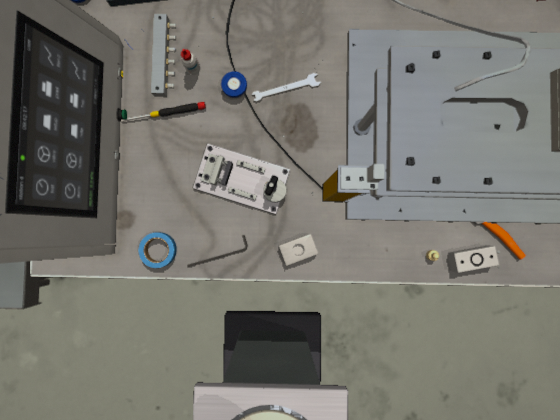

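View pics/s0.png

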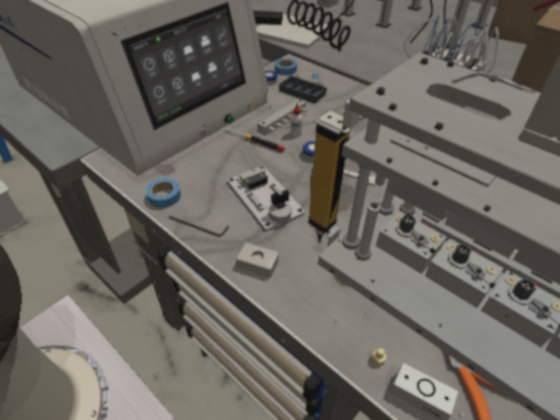

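The top view shows the blank at about (298,250), the fixture plate at (242,180) with the eccentric at (273,187), and the pad on the left at about (210,168). The block at (476,260) is a decoy. There is a tall brown and yellow box on the right at (345,183).

```bash
python3 - <<'E'
from h import *
f=np.load('pics/t0.png.npz'); im,d=f['im'],f['d']
P=cloud('top',d)
print(cam('top'))
for n,uv in dict(blank=(298,250),ecc=(273,187),tower=(345,183),pl=(242,180)).items(): print(n,P[uv[1],uv[0]])
# blank: depth-based height mask
m=((P[...,2]>.018)&(P[...,2]<.04)&(d>0)).astype(np.uint8)
m2=np.zeros_like(m); m2[225:275,270:325]=m[225:275,270:325]
uv=np.argwhere(m2)[:,::-1]; rc=cv2.minAreaRect(uv.astype(np.float32)); b=cv2.boxPoints(rc)
print('blank',ray('top',[rc[0]],.028),ray('top',b,.028),len(uv))
g=((P[...,2]>.005)&(d>0)).astype(np.uint8); g2=np.zeros_like(g); g2[135:220,185:297]=g[135:220,185:297]
uv=np.argwhere(g2)[:,::-1]; rc=cv2.minAreaRect(uv.astype(np.float32)); b=cv2.boxPoints(rc)
print('fix',rc,ray('top',[rc[0]],.01),ray('top',b,.01),len(uv))
print('heights', P[130:220,320:385,2].max())
t=im[130:280,180:390]; cv2.imwrite('pics/t0c.png',cv2.resize(t,None,fx=3.8,fy=3.8,interpolation=cv2.INTER_CUBIC)[:,:,::-1])
E
```

```text
(array([[432.25672125,   0.        , 272.77311587],
       [  0.        , 432.25672125, 206.23036343],
       [  0.        ,   0.        ,   1.        ]]), array([[ 0.02101765, -0.99826519,  0.05499886],
       [-0.99976496, -0.02069291,  0.00646738],
       [-0.00531807, -0.05512186, -0.99846547]]), array([ 0.47385274, -0.00321832,  0.91256885]))
blank [ 0.43397732 -0.05119894  0.0197559 ]
ecc [0.55831996 0.00261261 0.06636232]
tower [ 0.54226569 -0.10049112  0.30480891]
pl [0.57754725 0.06849734 0.0083826 ]
blank [[ 0.43564696 -0.05049551  0.028     ]] [[ 0.44341154 -0.00989842  0.028     ]
 [ 0.46920678 -0.07471475  0.028     ]
 [ 0.42789451 -0.09102914  0.028     ]
 [ 0.40221536 -0.02636882  0.028     ]] 713
fix ((241.49594116210938, 172.58059692382812), (108.12481689453125, 78.04194641113281), 2.8912694454193115) [[0.59300046 0.06981906 0.01      ]] [[ 0.51434846  0.18505115  0.01      ]
 [ 0.67939485  0.1820266   0.01      ]
 [ 0.67227755 -0.0463288   0.01      ]
 [ 0.50763571 -0.04105122  0.01      ]] 4251
heights 0.9125688546004478
```

View pics/t0c.png

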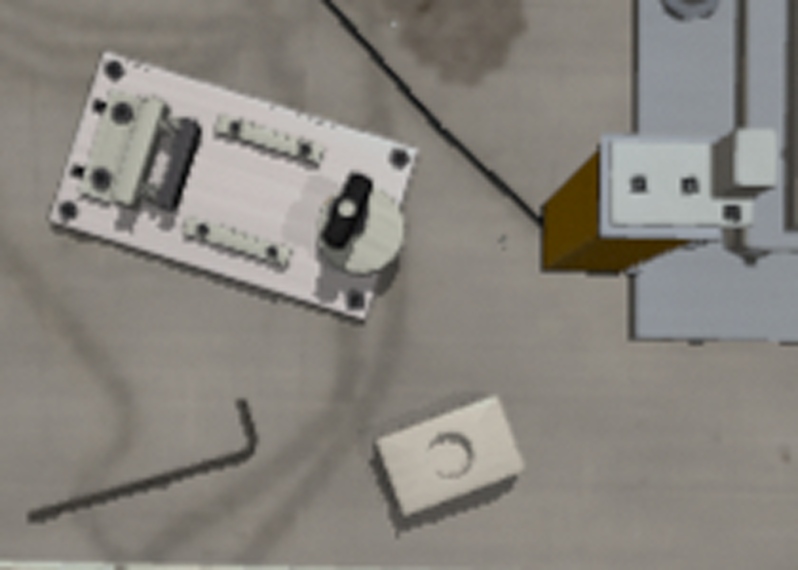

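```bash
cat >> h.py <<'E'
def rect(P,longax):
    P=np.array(P)[:,:2]; c=P.mean(0)
    return c
E
python3 - <<'E'
from h import *
o=np.array([180,130])-.37
g=lambda a:np.array(a)/3.8+o
b=ray('top',g([(378,438),(497,397),(524,465),(403,517)]),.028)[:,:2]
p=ray('top',g([(107,52),(417,150),(365,322),(50,224)]),.010)[:,:2]
k=ray('top',g([(346,208)]),.069)[:,:2]
for n,q in(('blank',b),('fix',p)):
    e1=q[0]-q[1]+q[3]-q[2]; e2=q[0]-q[3]+q[1]-q[2]
    print(n,q.mean(0),'long',np.linalg.norm(e1)/2,np.degrees(np.arctan2(e1[1],e1[0])),'short',np.linalg.norm(e2)/2,np.degrees(np.arctan2(e2[1],e2[0])))
print('knob',k)
e=p[0]-p[1]+p[3]-p[2]; e/=np.linalg.norm(e); x=np.array([e[1],-e[0]]); c=p.mean(0)
print('yaw',np.degrees(np.arctan2(x[1],x[0])),'ecc',c-.066*e,'seat',c-.0134*e)
print('tower top',ray('top',g([(602,135),(602,225),(602,270),(775,225)]),.305),'base',ray('top',g([(543,222),(543,270),(615,270)]),0.0))
P=cloud('top',np.load('pics/t0.png.npz')['d'])
for u in range(316,392,5): print(u,[np.round(P[v,u],3).tolist() for v in (175,192)])
E
```

```text
blank [ 0.43607122 -0.0511072 ] long 0.06903689999410849 112.29715213865553 short 0.041612525583897025 20.597092722545536
fix [0.57997184 0.06982582] long 0.1813259891383045 73.70419007433296 short 0.10001192604107922 -16.09611066902269
knob [[0.56314423 0.00724449]]
yaw -16.29580992566704 ecc [0.56145247 0.00647732] seat [0.57621185 0.05696416]
tower top [[ 0.56738756 -0.09034578  0.305     ]
 [ 0.53377377 -0.09077276  0.305     ]
 [ 0.51704313 -0.09098528  0.305     ]
 [ 0.53508828 -0.15485237  0.305     ]] base [[ 0.56485857 -0.10185145  0.        ]
 [ 0.53804709 -0.10224504  0.        ]
 [ 0.53887402 -0.14226964  0.        ]]
316 [[0.592, -0.088, 0.001], [0.556, -0.088, 0.001]]
321 [[0.592, -0.098, 0.001], [0.556, -0.098, 0.003]]
326 [[0.593, -0.109, 0.002], [0.543, -0.092, 0.145]]
331 [[0.565, -0.092, 0.213], [0.537, -0.093, 0.214]]
336 [[0.558, -0.092, 0.272], [0.532, -0.092, 0.273]]
341 [[0.553, -0.095, 0.305], [0.53, -0.095, 0.302]]
346 [[0.554, -0.102, 0.305], [0.53, -0.103, 0.302]]
351 [[0.554, -0.109, 0.305], [0.53, -0.11, 0.302]]
356 [[0.554, -0.116, 0.305], [0.53, -0.116, 0.303]]
361 [[0.554, -0.123, 0.305], [0.53, -0.124, 0.3]]
366 [[0.554, -0.13, 0.303], [0.53, -0.13, 0.303]]
371 [[0.55, -0.131, 0.334], [0.553, -0.192, 0.058]]
376 [[0.549, -0.135, 0.346], [0.532, -0.149, 0.286]]
381 [[0.549, -0.142, 0.344], [0.532, -0.156, 0.287]]
386 [[0.549, -0.147, 0.348], [0.532, -0.162, 0.29]]
391 [[0.547, -0.149, 0.365], [0.532, -0.169, 0.291]]
```

```bash
cat >> h.py <<'E'
def go(xyz,psi,s=None):
    "shift in tool axes and turn about tool z to reach world xyz with tool y at psi deg (mod 180)"
    s=s or r.state(); q=s['tool_rot']; M=R.from_quat([q[1],q[2],q[3],q[0]]).as_matrix()
    d=M.T@(np.array(xyz)-s['eef_pos']); p=np.degrees(np.arctan2(M[1,1],M[0,1]))
    w=-(psi-p); w=(w+90)%180-90
    print('at',np.round(s['eef_pos'],4),'psi',round(p,1),'tilt',np.round(np.degrees(M[:2,2]),2),'-> shift',np.round(d,4),'turn',round(w,1),'t',s['time_s'])
E
python3 - <<'E'
from h import *
P=cloud('top',np.load('pics/t0.png.npz')['d']); d=np.load('pics/t0.png.npz')['d']
m=(d>0)&(P[...,2]>.1)&(P[...,1]>.15); print('mon',P[m].min(0),P[m].max(0))
go([.30,.25,.25],70.7); go([.40,-.05,.2],21.6)
print(r.get_calibration('wrist'))
E
```

```text
mon [0.41910406 0.32670907 0.10001994] [0.85827853 0.4143597  0.32788965]
at [0.1903 0.542  0.2137] psi 70.6 tilt [-0.05 -0.08] -> shift [-0.2003 -0.2392 -0.036 ] turn -0.1 t 0.1
at [0.1903 0.542  0.2137] psi 70.6 tilt [-0.05 -0.08] -> shift [-0.3941 -0.489   0.0144] turn 49.0 t 0.1
{'camera_matrix': array([[353.39980158,   0.        , 277.6321106 ],
       [  0.        , 353.39980158, 213.86010081],
       [  0.        ,   0.        ,   1.        ]]), 'T_tool_cam': array([[ 7.96923722e-04, -9.61133793e-01, -2.76081867e-01,
         7.68332798e-02],
       [ 9.99999602e-01,  8.76552462e-04, -1.65026367e-04,
        -3.89347393e-04],
       [ 4.00612658e-04, -2.76081625e-01,  9.61134109e-01,
        -1.70317395e-01],
       [ 0.00000000e+00,  0.00000000e+00,  0.00000000e+00,
         1.00000000e+00]])}
```

Call:
{"name": "drive_tool", "arguments": {
  "steps": [
    [[-0.2,-0.24,-0.036],[0,0,0],0],
    [[-0.2,-0.24,-0.036],[0,0,0],0],
    [[-0.2,-0.24,-0.036],[0,0,0],0],
    [[-0.2,-0.24,-0.036],[0,0,0],0],
    [[-0.2,-0.24,-0.036],[0,0,0],0]
  ]
}}

```text
time_s: 0.72
eef_pos: [0.2991, 0.2498, 0.2503]
tool_rot: [0.0, 0.168, 0.986, -0.0]
force: [1.0, 0.2, 0.1]
opening: 0.0919
finger_force: 0.0
```

```bash
python3 - <<'E'
from h import *
go([.43,-.047,.18],21.6)
E
```

```text
at [0.2991 0.2498 0.2503] psi 70.7 tilt [ 0.01 -0.01] -> shift [-0.2217 -0.2368  0.0704] turn 49.1 t 0.725
```

Call:
{"name": "drive_tool", "arguments": {
  "steps": [
    [[-0.222,-0.237,0.07],[0,0,49],0],
    [[-0.222,-0.237,0.07],[0,0,49],0],
    [[-0.222,-0.237,0.07],[0,0,49],0],
    [[-0.222,-0.237,0.07],[0,0,49],0],
    [[-0.222,-0.237,0.07],[0,0,49],0]
  ]
}}

```text
time_s: 1.35
eef_pos: [0.4225, -0.03, 0.184]
tool_rot: [0.0, 0.564, 0.826, 0.0]
force: [1.1, 0.2, 0.5]
opening: 0.0917
finger_force: 0.0
```

Call:
{"name": "drive_tool", "arguments": {
  "steps": [
    [[0,0,0],[0,0,0],0]
  ]
}}

```text
time_s: 1.48
eef_pos: [0.422, -0.0309, 0.1831]
tool_rot: [-0.001, 0.564, 0.826, -0.001]
force: [-0.4, 0.8, 0.7]
opening: 0.092
finger_force: 0.0
```

```bash
python3 - <<'E'
from h import *
go([.436,-.051,.18],21.6)
snap('wrist','w1.png')
E
```

```text
at [ 0.422  -0.0309  0.1831] psi 21.3 tilt [-0.16  0.03] -> shift [-0.0238  0.0057  0.0031] turn -0.3 t 1.475
```

View pics/w1.png

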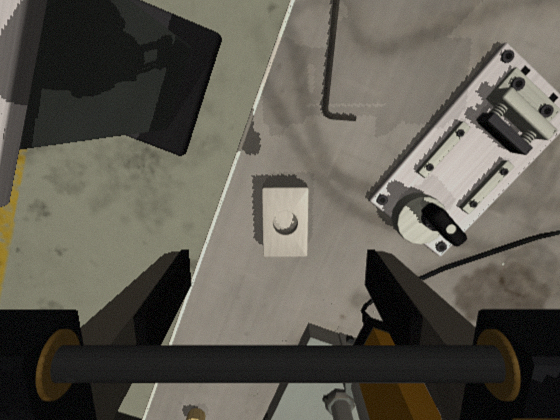

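The blank's top is seen at corners (263,188), (307,187), (308,256) and (264,257), square to the gripper. The fixture is on the right: plate corners (507,42) and (370,199), knob bar from about (425,205) to (465,240).

```bash
python3 - <<'E'
from h import *
f=np.load('pics/w1.png.npz'); s={'eef_pos':f['p'],'tool_rot':f['q']}
b=ray('wrist',[(263,188),(307,187),(308,256),(264,257)],.028,s)[:,:2]; c=b.mean(0)
e=b[1]+b[2]-b[0]-b[3]; l=b[0]+b[1]-b[2]-b[3]
print(c,np.linalg.norm(e)/2,np.degrees(np.arctan2(e[1],e[0])),np.linalg.norm(l)/2,np.degrees(np.arctan2(l[1],l[0])))
p=ray('wrist',[(507,42),(370,199)],.01,s); print(p,np.degrees(np.arctan2(*(p[0]-p[1])[1::-1])),np.linalg.norm(p[0]-p[1]))
k=ray('wrist',[(425,205),(465,240)],.069,s); print('knob',k)
go([*c,.014],21.6); go([*c,.07],21.6)
E
```

```text
[ 0.43863046 -0.05183576] 0.04247024792153379 22.723658782968535 0.06972517723638579 112.47163903523256
[[ 0.5618836   0.17086054  0.01      ]
 [ 0.51036603 -0.00291906  0.01      ]] 73.48735701824927 0.18125509057958267
knob [[0.53528897 0.01655995 0.069     ]
 [0.58163416 0.00151351 0.069     ]]
at [ 0.4217 -0.029   0.1836] psi 21.5 tilt [-0.14  0.07] -> shift [-0.0278  0.0077  0.1696] turn -0.1 t 1.525
at [ 0.4217 -0.029   0.1836] psi 21.5 tilt [-0.14  0.07] -> shift [-0.0277  0.0076  0.1136] turn -0.1 t 1.525
```

Call:
{"name": "drive_tool", "arguments": {
  "steps": [
    [[-0.027,0.007,0.1],[0,0,-0.8],0],
    [[-0.027,0.007,0.1],[0,0,-0.8],0],
    [[-0.027,0.007,0.1],[0,0,-0.8],0]
  ]
}}

```text
time_s: 1.9
eef_pos: [0.436, -0.0483, 0.0821]
tool_rot: [-0.004, 0.555, 0.832, -0.001]
force: [0.1, 0.2, 0.4]
opening: 0.0919
finger_force: 0.0
```

```bash
python3 - <<'E'
from h import *
go([.4375,-.0515,.014],22.4)
E
```

```text
at [ 0.436  -0.0483  0.0821] psi 22.5 tilt [-0.37  0.17] -> shift [-0.0039  0.0005  0.0681] turn 0.1 t 1.9
```

Call:
{"name": "drive_tool", "arguments": {
  "steps": [
    [[-0.003,0.0,0.04],[0,0,0],0],
    [[-0.003,0.0,0.067],[0,0,0],0],
    [[-0.003,0.0,0.067],[0,0,0],0],
    [[-0.003,0.0,0.067],[0,0,0],0]
  ]
}}

```text
time_s: 2.4
eef_pos: [0.4415, -0.0533, 0.0198]
tool_rot: [0.002, 0.555, 0.832, 0.0]
force: [-0.2, 0.7, -0.3]
opening: 0.0922
finger_force: 0.0
```

Call:
{"name": "drive_tool", "arguments": {
  "steps": [
    [[0,0,0],[0,0,0],1],
    [[0,0,0],[0,0,0],1],
    [[0,0,0],[0,0,0],1],
    [[0,0,0],[0,0,0],1],
    [[0,0,0],[0,0,0],1]
  ]
}}

```text
time_s: 3.02
eef_pos: [0.4395, -0.0534, 0.0175]
tool_rot: [-0.0, 0.556, 0.831, -0.0]
force: [-2.7, -2.4, 1.5]
opening: 0.0439
finger_force: 1.4
```

Call:
{"name": "drive_tool", "arguments": {
  "steps": [
    [[0,0,0],[0,0,0],1],
    [[0,0,0],[0,0,0],1],
    [[0,0,-0.06],[0,0,0],1],
    [[0,0,-0.1],[0,0,0],1],
    [[0,0,-0.1],[0,0,0],1]
  ]
}}

```text
time_s: 3.65
eef_pos: [0.4422, -0.054, 0.1201]
tool_rot: [0.003, 0.556, 0.831, 0.001]
force: [0.3, -0.1, -4.3]
opening: 0.0436
finger_force: 30.0
```

```bash
python3 - <<'E'
from h import *
print(r.state()['finger_force'],r.state()['opening'])
snap('top','t1.png')
go([.5762,.057,.117],-16.3)
E
```

```text
29.995884597301483 0.04358875036407349
at [ 0.4403 -0.0533  0.1176] psi 22.4 tilt [ 0.1  -0.02] -> shift [0.05   0.1677 0.0008] turn 38.7 t 3.7
```

Call:
{"name": "drive_tool", "arguments": {
  "steps": [
    [[0.05,0.168,-0.03],[0,0,38.7],1],
    [[0.05,0.168,-0.03],[0,0,38.7],1],
    [[0.05,0.168,-0.03],[0,0,38.7],1],
    [[0.05,0.168,-0.03],[0,0,38.7],1],
    [[0.05,0.168,-0.03],[0,0,38.7],1]
  ]
}}

```text
time_s: 4.32
eef_pos: [0.5742, 0.0578, 0.1438]
tool_rot: [-0.002, 0.799, 0.601, -0.002]
force: [-1.0, -0.7, -4.6]
opening: 0.0434
finger_force: 30.0
```

Call:
{"name": "drive_tool", "arguments": {
  "steps": [
    [[0,0,0],[0,0,0],1],
    [[0,0,0],[0,0,0],1],
    [[0,0,0],[0,0,0],1]
  ]
}}

```text
time_s: 4.7
eef_pos: [0.5757, 0.0568, 0.1475]
tool_rot: [-0.0, 0.8, 0.6, 0.0]
force: [-0.2, 0.2, -4.3]
opening: 0.0437
finger_force: 30.0
```

```bash
python3 - <<'E'
from h import *
go([.577,.057,.117],-16.3)
snap('wrist','w2.png')
E
```

```text
at [0.5757 0.0568 0.1475] psi -16.3 tilt [-0.  0.] -> shift [0.0006 0.0012 0.0305] turn 0.0 t 4.7
```

View pics/w2.png

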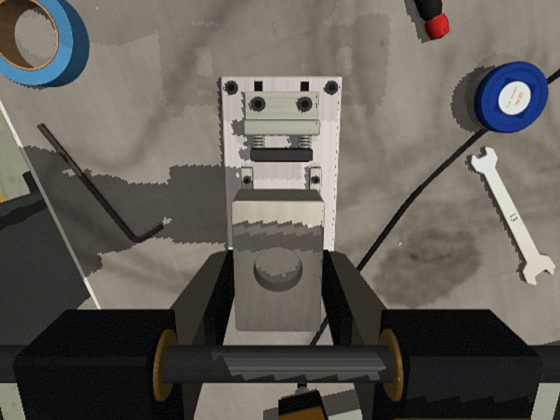

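The far end of the plate is at (220,77) to (342,77), its sides run down to (226,240) and (336,240), and the pad's dark bar spans (251..312, 149..160). The held blank runs from (233,201) to (322,330), straight in the grip.

```bash
python3 - <<'E'
from h import *
f=np.load('pics/w2.png.npz'); s={'eef_pos':f['p'],'tool_rot':f['q']}
im=f['im'].astype(int); 
for v in (90,110,140,190,215,240):
    g=im[v,195:365].sum(1); print(v,[195+i for i in np.where(np.abs(np.diff(g))>70)[0]])
p=ray('wrist',[(220,77),(342,77),(336,240),(226,240)],.01,s)[:,:2]
L=p[0]-p[3];Rr=p[1]-p[2];print(p,[np.degrees(np.arctan2(*a[::-1])) for a in (L,Rr)], 'width',np.linalg.norm(p[0]-p[1]),np.linalg.norm(p[2]-p[3]))
e=L/np.linalg.norm(L)+Rr/np.linalg.norm(Rr); e/=np.linalg.norm(e); far=(p[0]+p[1])/2
print('seat',far-e*(.092+.0134),'ecc',far-e*(.158),'yaw',np.degrees(np.arctan2(-e[0],e[1])))
mid=(p[2]+p[3])/2; x=np.array([e[1],-e[0]])
bt=ray('wrist',[(233,201),(323,201)],s['eef_pos'][2]+.0105,s)[:,:2].mean(0)
print('blank front mid',bt,'rel far line x',(bt-far)@x,'tcp x rel',(s['eef_pos'][:2]-far)@x,(mid-far)@x, 'blank front y fix',(bt-far)@e+.092,'tcp y',(s['eef_pos'][:2]-far)@e+.092)
pf=ray('wrist',[(281,160)],.010+.012,s)[0,:2]; print('pad lower edge y',(pf-far)@e+.092)
P=cloud('wrist',f['d'],s); print('pad z',P[155,281],P[152,281],'plate',P[200,228],'blanktop',P[220,260])
E
```

```text
90 [np.int64(218), np.int64(220), np.int64(221), np.int64(223), np.int64(224), np.int64(236), np.int64(237), np.int64(253), np.int64(254), np.int64(261), np.int64(262), np.int64(299), np.int64(300), np.int64(307), np.int64(308), np.int64(322), np.int64(323), np.int64(324), np.int64(336), np.int64(337), np.int64(340), np.int64(341)]
110 [np.int64(218), np.int64(221), np.int64(222), np.int64(241), np.int64(242), np.int64(244), np.int64(245), np.int64(251), np.int64(252), np.int64(253), np.int64(260), np.int64(261), np.int64(262), np.int64(297), np.int64(299), np.int64(300), np.int64(301), np.int64(308), np.int64(309), np.int64(337), np.int64(339), np.int64(340)]
140 [np.int64(219), np.int64(222), np.int64(223), np.int64(224), np.int64(246), np.int64(262), np.int64(286), np.int64(287), np.int64(288), np.int64(289), np.int64(309), np.int64(338)]
190 [np.int64(315), np.int64(316), np.int64(317), np.int64(318), np.int64(319), np.int64(320), np.int64(336)]
215 [np.int64(231), np.int64(324), np.int64(335)]
240 [np.int64(322), np.int64(323), np.int64(333), np.int64(334)]
[[0.56105622 0.17049056]
 [0.65661043 0.14272421]
 [0.61862991 0.00660934]
 [0.52087297 0.03508241]] [np.float64(73.47140421365391), np.float64(74.40915251492075)] width 0.0995066690882416 0.10181912437719731
seat [0.57967555 0.05532074] ecc [0.56512433 0.00477351] yaw -16.059721635712663
blank front mid [0.58730965 0.09254948] rel far line x -0.0029627625646028457 tcp x rel -0.0042075272745963396 2.855271696060902e-07 blank front y fix 0.024487743174959872 tcp y -0.013106311877626259
pad lower edge y 0.026067334331219744
pad z [0.59186748 0.09863041 0.03410906] [0.59253592 0.10097862 0.03479786] plate [0.534718   0.07074088 0.01013075] blanktop [0.57655604 0.08604594 0.15799052]
```

Call:
{"name": "drive_tool", "arguments": {
  "steps": [
    [[-0.0025,0.003,0.05],[0,0,0],1],
    [[-0.0025,0.003,0.08],[0,0,0],1],
    [[-0.0025,0.003,0.105],[0,0,0],1],
    [[-0.0025,0.003,0.105],[0,0,0],1],
    [[-0.0025,0.003,0.105],[0,0,0],1]
  ]
}}

```text
time_s: 5.38
eef_pos: [0.5792, 0.0537, 0.0439]
tool_rot: [0.001, 0.8, 0.6, 0.001]
force: [0.6, -0.9, -3.2]
opening: 0.0438
finger_force: 30.0
```

```bash
python3 - <<'E'
from h import *
go([.5795,.0545,.0275],-16.3)
im,d,s=snap('wrist','w3.png')
c=im[60:350,170:400]; cv2.imwrite('pics/w3c.png',cv2.resize(c,None,fx=2,fy=2,interpolation=cv2.INTER_CUBIC)[:,:,::-1])
E
```

```text
at [0.5792 0.0537 0.0439] psi -16.3 tilt [ 0.13 -0.01] -> shift [ 0.0008 -0.      0.0164] turn 0.0 t 5.375
```

View pics/w3c.png

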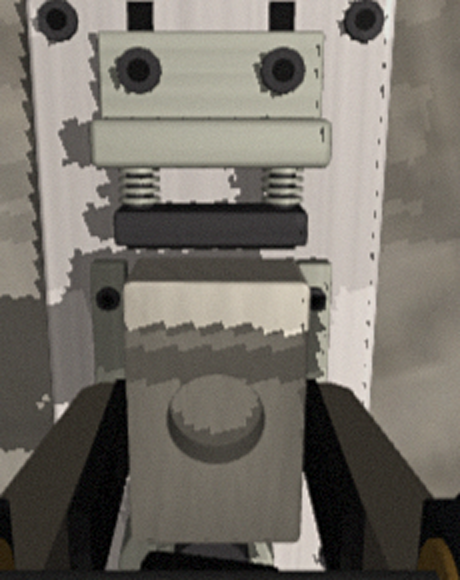

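The blank's front top edge spans crop (125..308, 283), the rails' outer edges are at 92 and 329, and the pad's top lower edge is at row 247. The blank sits about 1.5 mm too far to the right.

```bash
python3 - <<'E'
from h import *
f=np.load('pics/w3.png.npz'); s={'eef_pos':f['p'],'tool_rot':f['q']}
g=lambda a:np.array(a)/2+[170,60]-.25
a=np.radians(73.8); e=np.array([np.cos(a),np.sin(a)]); x=np.array([e[1],-e[0]]); t=s['eef_pos'][:2]
rel=lambda q:[(round(float((w[:2]-t)@x)*1e3,1),round(float((w[:2]-t)@e)*1e3,1)) for w in q]
print('rails',rel(ray('wrist',g([(92,265),(329,265)]),.018,s)))
print('plate',rel(ray('wrist',g([(35,100),(390,100),(50,350),(373,350)]),.01,s)))
z=s['eef_pos'][2]+.0105
print('blank',rel(ray('wrist',g([(125,283),(308,283),(133,541),(299,541)]),z,s)))
print('pad',rel(ray('wrist',g([(117,247),(307,247)]),.034,s)))
E
```

```text
rails [(-34.0, 33.7), (33.2, 33.7)]
plate [(-49.0, 78.7), (49.5, 78.7), (-49.5, 5.4), (49.2, 5.3)]
blank [(-20.2, 37.5), (22.4, 37.4), (-20.5, -31.4), (22.6, -31.6)]
pad [(-24.5, 42.0), (24.7, 42.0)]
```

Call:
{"name": "drive_tool", "arguments": {
  "steps": [
    [[0,-0.0012,0.0],[0,0,0],1],
    [[0,-0.0012,0.005],[0,0,0],1],
    [[0,-0.0012,0.01],[0,0,0],1],
    [[0,-0.0012,0.013],[0,0,0],1],
    [[0,-0.0012,0.013],[0,0,0],1]
  ]
}}

```text
time_s: 6.05
eef_pos: [0.5766, 0.0543, 0.029]
tool_rot: [-0.0, 0.8, 0.6, -0.0]
force: [0.6, 0.6, -4.2]
opening: 0.0436
finger_force: 30.0
```

Call:
{"name": "drive_tool", "arguments": {
  "steps": [
    [[0,0,0.001],[0,0,0],1],
    [[0,0,0.002],[0,0,0],1],
    [[0,0,0.002],[0,0,0],1]
  ]
}}

```text
time_s: 6.42
eef_pos: [0.5771, 0.0542, 0.0276]
tool_rot: [0.0, 0.8, 0.6, 0.0]
force: [-0.4, -0.6, -4.1]
opening: 0.0435
finger_force: 30.0
```

Call:
{"name": "drive_tool", "arguments": {
  "steps": [
    [[0,0,0.001],[0,0,0],1],
    [[0,0,0.001],[0,0,0],1],
    [[0,0,0.001],[0,0,0],0],
    [[0,0,0.001],[0,0,0],0],
    [[0,0,0.001],[0,0,0],0]
  ]
}}

```text
time_s: 7.05
eef_pos: [0.5772, 0.0542, 0.0265]
tool_rot: [0.0, 0.8, 0.6, 0.0]
force: [-0.6, 0.1, -0.5]
opening: 0.0715
finger_force: 0.0
```

Call:
{"name": "drive_tool", "arguments": {
  "steps": [
    [[0,0,0],[0,0,0],0],
    [[0,0,0],[0,0,0],0],
    [[0,0,-0.06],[0,0,0],0],
    [[0,0,-0.12],[0,0,0],0],
    [[0,0,-0.12],[0,0,0],0]
  ]
}}

```text
time_s: 7.68
eef_pos: [0.5812, 0.0538, 0.1529]
tool_rot: [0.004, 0.8, 0.6, 0.004]
force: [0.1, -0.3, -0.1]
opening: 0.0918
finger_force: 0.0
```

Call:
{"name": "drive_tool", "arguments": {
  "steps": [
    [[0.03,0,0],[0,0,0],0],
    [[0.03,0,0],[0,0,0],0],
    [[0.03,0,0],[0,0,0],0]
  ]
}}

```text
time_s: 8.05
eef_pos: [0.5847, 0.0827, 0.1453]
tool_rot: [-0.0, 0.8, 0.6, -0.001]
force: [0.1, -0.5, 0.4]
opening: 0.092
finger_force: 0.0
```

```bash
python3 - <<'E'
from h import *
snap('wrist','w4.png'); go([.563,.006,.15],-16.3)
E
```

```text
at [0.5848 0.0825 0.1456] psi -16.3 tilt [-0.1  -0.02] -> shift [-0.0795  0.0005 -0.0044] turn 0.0 t 8.1
```

View pics/w4.png

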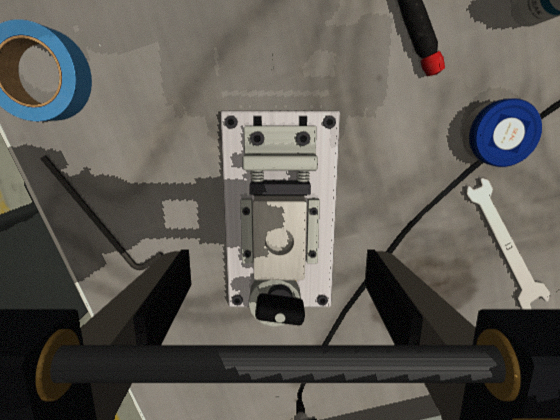

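The blank lies between the rails, about (253..306, 198..280), clear of the pad at (250..312, 185). The knob bar is at (257..303, 293..326) with its screw at (280,318), nearly along the fixture's x.

```bash
python3 - <<'E'
from h import *
f=np.load('pics/w4.png.npz'); s={'eef_pos':f['p'],'tool_rot':f['q']}
a=np.radians(73.8); e=np.array([np.cos(a),np.sin(a)]); x=np.array([e[1],-e[0]]);t=s['eef_pos'][:2]
rel=lambda q:[(round(float((w[:2]-t)@x)*1e3,1),round(float((w[:2]-t)@e)*1e3,1)) for w in q]
pl=ray('wrist',[(220,111),(340,111)],.01,s)[:,:2]; ec=pl.mean(0)-.158*e
print('ecc from plate',ec,rel([ec]),rel(pl)); sc=ray('wrist',[(280,318)],.07,s); print('screw',sc,rel(sc))
P=cloud('wrist',f['d'],s); k=(P[...,2]>.062)&(P[...,2]<.075)&(f['d']>0)&(np.hypot(*(P[...,:2]-ec).transpose(2,0,1))<.03)
uv=np.argwhere(k)[:,::-1]; rc=cv2.minAreaRect(((P[k][:,:2])*1e3).astype(np.float32)); print(len(uv),rc,uv.min(0),uv.max(0),P[k].mean(0))
go([*ec,.05],-16.3)
E
```

```text
ecc from plate [0.56519681 0.0054064 ] [(2.9, -79.6)] [(-46.9, 78.4), (52.7, 78.4)]
screw [[0.56537153 0.006179   0.07      ]] [(2.8, -78.8)]
839 ((565.237548828125, 6.835831642150879), (14.730947494506836, 39.907012939453125), 65.44374084472656) [255 302] [304 324] [0.56559317 0.00844584 0.06709248]
at [0.5848 0.0825 0.1456] psi -16.3 tilt [-0.1  -0.02] -> shift [-0.0794  0.0029  0.0956] turn 0.0 t 8.1
```

Call:
{"name": "drive_tool", "arguments": {
  "steps": [
    [[-0.0787,0.0027,0.035],[0,0,8.3],0],
    [[-0.0787,0.0027,0.035],[0,0,8.3],0],
    [[-0.0787,0.0027,0.035],[0,0,8.3],0],
    [[-0.0787,0.0027,0.035],[0,0,8.3],0]
  ]
}}

```text
time_s: 8.6
eef_pos: [0.5664, 0.007, 0.1121]
tool_rot: [0.0, 0.841, 0.541, 0.0]
force: [0.9, 0.0, -1.0]
opening: 0.0921
finger_force: 0.0
```

```bash
python3 - <<'E'
from h import *
go([.5652,.0062,.048],-24.6)
E
```

```text
at [0.5664 0.007  0.1121] psi -24.6 tilt [0.05 0.01] -> shift [-0.0013 -0.0008  0.0641] turn 0.0 t 8.6
```

Call:
{"name": "drive_tool", "arguments": {
  "steps": [
    [[0,0,0.03],[0,0,0],0],
    [[0,0,0.06],[0,0,0],0],
    [[0,0,0.063],[0,0,0],0],
    [[0,0,0.063],[0,0,0],1],
    [[0,0,0.063],[0,0,0],1]
  ]
}}

```text
time_s: 9.22
eef_pos: [0.5674, 0.0067, 0.0503]
tool_rot: [0.001, 0.841, 0.541, 0.001]
force: [-0.2, -0.3, -0.1]
opening: 0.074
finger_force: 0.0
```

Call:
{"name": "drive_tool", "arguments": {
  "steps": [
    [[0,0,0],[0,0,0],1],
    [[0,0,0],[0,0,0],1],
    [[0,0,0],[0,0,0],1],
    [[0,0,0],[0,0,0],1],
    [[0,0,0],[0,0,0],1]
  ]
}}

```text
time_s: 9.85
eef_pos: [0.5644, 0.0074, 0.0484]
tool_rot: [-0.002, 0.841, 0.541, -0.001]
force: [-5.0, 2.2, 4.1]
opening: 0.0399
finger_force: 30.0
```

```bash
python3 - <<'E'
from h import *
go([.5652,.0062,.048],-24.6); s=r.state(); print(s['force'],s['wrist_torque'],s['opening'],s['finger_force'])
E
```

```text
at [0.5644 0.0074 0.0484] psi -24.6 tilt [-0.22  0.08] -> shift [-0.0008  0.0012  0.0004] turn 0.0 t 9.85
[-5.02570623  2.20111415  4.06882054] [ 0.33499631  1.10436863 -0.01766068] 0.0399168660621085 30.000626742839813
```

Call:
{"name": "drive_tool", "arguments": {
  "steps": [
    [[0,0,0],[0,0,6],1],
    [[0,0,0],[0,0,12],1],
    [[0,0,0],[0,0,18],1],
    [[0,0,0],[0,0,24],1],
    [[0,0,0],[0,0,30],1]
  ]
}}

```text
time_s: 10.48
eef_pos: [0.5647, 0.0072, 0.0484]
tool_rot: [-0.001, 0.953, 0.303, -0.001]
force: [-4.7, 2.0, 4.5]
opening: 0.0399
finger_force: 30.0
```

```bash
python3 - <<'E'
from h import *
go([.5652,.0062,.048],-54.6); s=r.state(); print(s['force'],s['wrist_torque'],s['opening'],s['finger_force'])
E
```

```text
at [0.5647 0.0072 0.0484] psi -54.7 tilt [-0.19  0.05] -> shift [-0.0001  0.0011  0.0004] turn -0.1 t 10.475
[-4.6604425   1.96528034  4.4978736 ] [0.30183108 0.9710584  0.25062496] 0.039940071115152145 29.993039667606354
```

Call:
{"name": "drive_tool", "arguments": {
  "steps": [
    [[0,0,0],[0,0,0],0],
    [[0,0,0],[0,0,0],0],
    [[0,0,0],[0,0,0],0],
    [[0,0,-0.04],[0,0,0],0],
    [[0,0,-0.045],[0,0,0],0]
  ]
}}

```text
time_s: 11.1
eef_pos: [0.5684, 0.0062, 0.0964]
tool_rot: [0.001, 0.952, 0.305, 0.003]
force: [0.3, -0.2, -0.9]
opening: 0.0881
finger_force: 0.0
```

Call:
{"name": "drive_tool", "arguments": {
  "steps": [
    [[0,0,0],[0,0,-10],0],
    [[0,0,0],[0,0,-20],0],
    [[0,0,0],[0,0,-30],0],
    [[0,0,0],[0,0,-40],0],
    [[0,0,0],[0,0,-45],0]
  ]
}}

```text
time_s: 11.72
eef_pos: [0.5655, 0.0067, 0.0925]
tool_rot: [-0.0, 0.762, 0.647, -0.0]
force: [0.1, -0.1, 0.1]
opening: 0.0924
finger_force: 0.0
```

Call:
{"name": "drive_tool", "arguments": {
  "steps": [
    [[0,0,0],[0,0,-10],0],
    [[0,0,0],[0,0,-20],0],
    [[0,0,0],[0,0,-30],0],
    [[0,0,0],[0,0,-40],0],
    [[0,0,0],[0,0,-45],0]
  ]
}}

```text
time_s: 12.35
eef_pos: [0.5655, 0.0068, 0.0925]
tool_rot: [-0.001, 0.457, 0.89, -0.0]
force: [-0.0, -0.2, 0.6]
opening: 0.0917
finger_force: 0.0
```

```bash
python3 - <<'E'
from h import *
print(r.state()['wrist_torque'])
im,d,s=snap('wrist','w5.png'); go([.5652,.0062,.045],35.3)
c=im[150:420,150:420]; cv2.imwrite('pics/w5c.png',cv2.resize(c,None,fx=2,fy=2)[:,:,::-1])
P=cloud('wrist',d,s);k=(P[...,2]>.062)&(P[...,2]<.073)&(d>0)&(np.hypot(*(P[...,:2]-[.5652,.0062]).transpose(2,0,1))<.03)
print(k.sum(),cv2.minAreaRect((P[k][:,:2]*1e3).astype(np.float32)) if k.sum()>10 else '')
E
```

```text
[-0.03811597  0.04923163  0.05166828]
at [0.5655 0.0067 0.0925] psi 35.8 tilt [-0.07  0.01] -> shift [-0.0003 -0.0005  0.0475] turn 0.5 t 12.4
1435 ((564.337890625, 6.626916885375977), (13.994269371032715, 39.703765869140625), 35.213680267333984)
```

View pics/w5c.png

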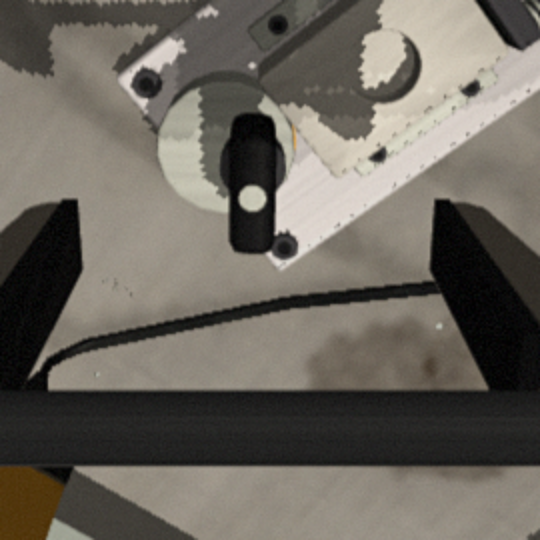

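The bar is square to the open fingers at crop (253,180), the lobe is right beside the blank and the blank is still in the channel.

Call:
{"name": "drive_tool", "arguments": {
  "steps": [
    [[0,-0.0005,0.025],[0,0,0.5],0],
    [[0,-0.0005,0.047],[0,0,0.5],0],
    [[0,-0.0005,0.047],[0,0,0.5],0],
    [[0,-0.0005,0.047],[0,0,0.5],1],
    [[0,-0.0005,0.047],[0,0,0.5],1]
  ]
}}

```text
time_s: 13.02
eef_pos: [0.5665, 0.0062, 0.0477]
tool_rot: [0.001, 0.462, 0.887, 0.0]
force: [-0.2, 0.1, 0.2]
opening: 0.0744
finger_force: 0.0
```

Call:
{"name": "drive_tool", "arguments": {
  "steps": [
    [[0,0,0],[0,0,0],1],
    [[0,0,0],[0,0,0],1],
    [[0,0,0],[0,0,0],1],
    [[0,0,0],[0,0,0],1],
    [[0,0,0],[0,0,0],1]
  ]
}}

```text
time_s: 13.65
eef_pos: [0.5655, 0.0064, 0.0465]
tool_rot: [-0.0, 0.462, 0.887, -0.0]
force: [-1.6, -0.3, 0.1]
opening: 0.0241
finger_force: 0.0
```

Call:
{"name": "drive_tool", "arguments": {
  "steps": [
    [[0,0,0],[0,0,0],1],
    [[0,0,0],[0,0,0],1],
    [[0,0,0],[0,0,0],1]
  ]
}}

```text
time_s: 14.02
eef_pos: [0.5648, 0.0059, 0.0465]
tool_rot: [-0.001, 0.462, 0.887, -0.001]
force: [-4.2, -3.0, 3.1]
opening: 0.0136
finger_force: 30.0
```

```bash
cat > st.py <<'E'
from h import *
s=r.state(); go([.5643,.0066,.045],35); print('F',np.round(s['force'],2),'T',np.round(s['wrist_torque'],3),'op',s['opening'],s['finger_force'],'q6',np.degrees(s['qpos'][5]),'tq6',s['joint_torque'][5])
E
python3 st.py
```

```text
at [0.5648 0.0059 0.0465] psi 35.0 tilt [-0.11 -0.05] -> shift [ 0.0008 -0.      0.0015] turn -0.0 t 14.025
F [-4.22 -2.96  3.09] T [-0.583  0.831  0.026] op 0.013556817009094464 29.999026358127594 q6 -46.53297279866163 tq6 -0.01736652455292642
```

Call:
{"name": "drive_tool", "arguments": {
  "steps": [
    [[0,0,0],[0,0,1],1],
    [[0,0,0],[0,0,2],1],
    [[0,0,0],[0,0,3],1],
    [[0,0,0],[0,0,4],1],
    [[0,0,0],[0,0,5],1]
  ]
}}

```text
time_s: 14.65
eef_pos: [0.5647, 0.0059, 0.0465]
tool_rot: [-0.001, 0.5, 0.866, -0.001]
force: [-4.5, -3.9, 3.4]
opening: 0.0137
finger_force: 30.0
```

```bash
python3 st.py
```

```text
at [0.5647 0.0059 0.0465] psi 30.0 tilt [-0.12 -0.06] -> shift [ 0.0008 -0.      0.0015] turn -5.0 t 14.65
F [-4.5  -3.87  3.42] T [-0.547  0.836  0.258] op 0.013654925364492773 30.024706721305847 q6 -41.532814144181785 tq6 0.10202256962656975
```

Call:
{"name": "drive_tool", "arguments": {
  "steps": [
    [[0,0,0],[0,0,1],1],
    [[0,0,0],[0,0,2],1],
    [[0,0,0],[0,0,3],1],
    [[0,0,0],[0,0,4],1],
    [[0,0,0],[0,0,5],1]
  ]
}}

```text
time_s: 15.28
eef_pos: [0.5647, 0.0058, 0.0465]
tool_rot: [-0.001, 0.538, 0.843, -0.001]
force: [-5.3, -3.9, 4.2]
opening: 0.0133
finger_force: 30.0
```

```bash
python3 st.py
```

```text
at [0.5647 0.0058 0.0465] psi 25.0 tilt [-0.13 -0.07] -> shift [0.0009 0.     0.0015] turn -10.0 t 15.275
F [-5.32 -3.86  4.2 ] T [-0.647  0.93   0.257] op 0.013307168001167704 30.02539962530136 q6 -36.53176550360012 tq6 0.10322071379050612
```

Call:
{"name": "drive_tool", "arguments": {
  "steps": [
    [[0,0,0],[0,0,1],1],
    [[0,0,0],[0,0,2],1],
    [[0,0,0],[0,0,3],1],
    [[0,0,0],[0,0,4],1],
    [[0,0,0],[0,0,5],1]
  ]
}}

```text
time_s: 15.9
eef_pos: [0.5645, 0.0058, 0.0465]
tool_rot: [-0.001, 0.574, 0.819, -0.001]
force: [-4.7, -4.1, 3.8]
opening: 0.0137
finger_force: 30.0
```

```bash
python3 st.py
```

```text
at [0.5645 0.0058 0.0465] psi 20.0 tilt [-0.15 -0.07] -> shift [0.0009 0.0001 0.0015] turn -15.0 t 15.9
F [-4.69 -4.07  3.79] T [-0.695  1.045  0.308] op 0.013706378889616969 30.037063658237457 q6 -31.538236433647683 tq6 0.14937588013708591
```

Call:
{"name": "drive_tool", "arguments": {
  "steps": [
    [[0,0,0],[0,0,1],1],
    [[0,0,0],[0,0,2],1],
    [[0,0,0],[0,0,3],1],
    [[0,0,0],[0,0,3],1]
  ]
}}

```text
time_s: 16.4
eef_pos: [0.5645, 0.0058, 0.0465]
tool_rot: [-0.001, 0.595, 0.804, -0.001]
force: [-5.7, -4.2, 4.0]
opening: 0.0137
finger_force: 30.0
```

```bash
python3 st.py
```

```text
at [0.5645 0.0058 0.0465] psi 17.0 tilt [-0.16 -0.07] -> shift [0.0009 0.0001 0.0015] turn -18.0 t 16.4
F [-5.66 -4.18  3.99] T [-0.674  1.04   0.282] op 0.013690189984982209 30.03520667552948 q6 -28.563865282128706 tq6 0.3266708739101887
```

```bash
cat > st.py <<'E'
from h import *
A=[]
for i in range(6):
    s=r.state(); A.append([s['wrist_torque'][2],s['joint_torque'][5],*s['force']]); r.get_image('wrist')
A=np.array(A); go([.5643,.0066,.045],35,s); print('Tz, tq6, F',np.round(A.mean(0),3),np.round(A[:,:2].T,3).tolist(),np.degrees(s['qpos'][5]))
E
python3 st.py
```

```text
at [0.5645 0.0058 0.0464] psi 17.0 tilt [-0.16 -0.07] -> shift [0.0009 0.0001 0.0014] turn -18.0 t 16.65
Tz, tq6, F [ 0.29   0.291 -5.807 -3.768  4.258] [[0.282, 0.297, 0.305, 0.266, 0.306, 0.287], [0.327, 0.291, 0.284, 0.283, 0.282, 0.282]] -28.571399781053486
```

Call:
{"name": "drive_tool", "arguments": {
  "steps": [
    [[0,0,0],[0,0,1],1],
    [[0,0,0],[0,0,2],1],
    [[0,0,0],[0,0,3],1],
    [[0,0,0],[0,0,3],1]
  ]
}}

```text
time_s: 17.2
eef_pos: [0.5644, 0.0058, 0.0464]
tool_rot: [-0.001, 0.616, 0.788, -0.001]
force: [-5.9, -4.0, 4.9]
opening: 0.0139
finger_force: 30.1
```

```bash
python3 st.py
```

```text
at [0.5644 0.0057 0.0464] psi 14.0 tilt [-0.17 -0.08] -> shift [0.0009 0.0001 0.0014] turn -21.0 t 17.45
Tz, tq6, F [ 0.351  0.349 -6.245 -3.635  4.336] [[0.349, 0.356, 0.407, 0.346, 0.288, 0.363], [0.384, 0.348, 0.341, 0.34, 0.34, 0.34]] -25.57479658404585
```

Call:
{"name": "drive_tool", "arguments": {
  "steps": [
    [[0,0,0],[0,0,1],1],
    [[0,0,0],[0,0,2],1],
    [[0,0,0],[0,0,3],1],
    [[0,0,0],[0,0,3],1]
  ]
}}

```text
time_s: 18.0
eef_pos: [0.5644, 0.0057, 0.0465]
tool_rot: [-0.001, 0.636, 0.772, -0.002]
force: [-5.5, -3.7, 4.6]
opening: 0.014
finger_force: 30.1
```

```bash
python3 st.py
```

```text
at [0.5644 0.0057 0.0464] psi 11.0 tilt [-0.18 -0.08] -> shift [0.0009 0.0001 0.0014] turn -24.0 t 18.25
Tz, tq6, F [ 0.401  0.413 -6.067 -3.9    4.541] [[0.424, 0.355, 0.462, 0.39, 0.379, 0.398], [0.448, 0.412, 0.405, 0.404, 0.403, 0.403]] -22.58322616493791
```

Call:
{"name": "drive_tool", "arguments": {
  "steps": [
    [[0,0,0],[0,0,1],1],
    [[0,0,0],[0,0,2],1],
    [[0,0,0],[0,0,3],1],
    [[0,0,0],[0,0,3],1]
  ]
}}

```text
time_s: 18.8
eef_pos: [0.5643, 0.0057, 0.0465]
tool_rot: [-0.001, 0.656, 0.755, -0.002]
force: [-7.2, -3.4, 4.4]
opening: 0.0137
finger_force: 30.2
```

```bash
python3 st.py
```

```text
at [0.5643 0.0057 0.0465] psi 8.0 tilt [-0.18 -0.09] -> shift [0.0009 0.0001 0.0015] turn -27.0 t 19.05
Tz, tq6, F [ 0.464  0.483 -6.475 -3.788  4.674] [[0.482, 0.454, 0.486, 0.497, 0.413, 0.451], [0.518, 0.483, 0.475, 0.474, 0.474, 0.474]] -19.59256690586766
```

Call:
{"name": "drive_tool", "arguments": {
  "steps": [
    [[0,0,0],[0,0,1],1],
    [[0,0,0],[0,0,2],1],
    [[0,0,0],[0,0,2],1]
  ]
}}

```text
time_s: 19.48
eef_pos: [0.5643, 0.0057, 0.0464]
tool_rot: [-0.001, 0.669, 0.743, -0.002]
force: [-6.5, -3.7, 5.2]
opening: 0.0139
finger_force: 30.2
```

```bash
python3 st.py
```

```text
at [0.5643 0.0057 0.0465] psi 6.0 tilt [-0.19 -0.09] -> shift [0.0009 0.0001 0.0015] turn -29.0 t 19.725
Tz, tq6, F [ 0.513  0.529 -6.387 -3.952  4.917] [[0.479, 0.536, 0.485, 0.533, 0.53, 0.517], [0.564, 0.529, 0.521, 0.519, 0.519, 0.519]] -17.59725480279246
```

Call:
{"name": "drive_tool", "arguments": {
  "steps": [
    [[0,0,0],[0,0,0],0],
    [[0,0,0],[0,0,0],0],
    [[0,0,0],[0,0,0],0],
    [[0,0,-0.04],[0,0,0],0],
    [[0,0,-0.1],[0,0,0],0]
  ]
}}

```text
time_s: 20.4
eef_pos: [0.5639, 0.0069, 0.1456]
tool_rot: [-0.002, 0.67, 0.743, -0.001]
force: [0.7, 0.2, 0.5]
opening: 0.0618
finger_force: 0.0
```

Call:
{"name": "drive_tool", "arguments": {
  "steps": [
    [[0.06,0,-0.03],[0,0,0],0],
    [[0.06,0,-0.03],[0,0,0],0],
    [[0.06,0,-0.03],[0,0,0],0],
    [[0.06,0,-0.03],[0,0,0],0]
  ]
}}

```text
time_s: 20.9
eef_pos: [0.5586, 0.0652, 0.1749]
tool_rot: [-0.001, 0.67, 0.743, -0.001]
force: [0.5, -1.2, -0.5]
opening: 0.0915
finger_force: 0.0
```

```bash
python3 - <<'E'
from h import *
im,d,s=snap('wrist','w6.png'); P=cloud('wrist',d,s)
k=(P[...,2]>.062)&(P[...,2]<.073)&(d>0)&(np.hypot(*(P[...,:2]-[.5652,.0062]).transpose(2,0,1))<.03)
print(s['eef_pos'],k.sum(),cv2.minAreaRect((P[k][:,:2]*1e3).astype(np.float32)) if k.sum()>10 else '')
E
```

```text
[0.5585993  0.06523742 0.17491151] 675 ((564.6834106445312, 6.931230545043945), (13.888018608093262, 39.55223846435547), 6.2195892333984375)
```

View pics/w6.png

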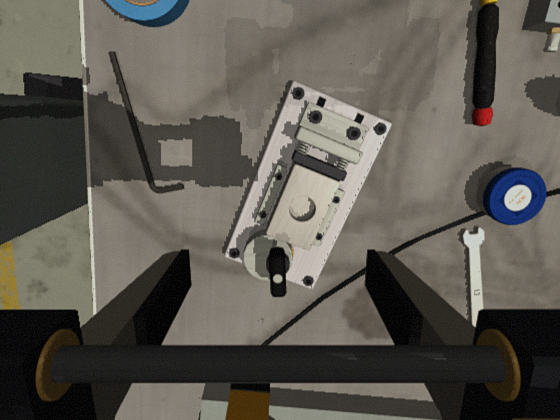

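The blank lies between the rails and touches the pad at (320,165). The lobe bears on its near end, and the bar is at (278,272) with the fingers clear of everything.

```bash
python3 -c "
from cell import r
print(r.close_job())"
```

```text
the job is handed in; nothing more can be done
None
```

The blank lies flat in the channel, clamped against the pad with roughly 15 N (estimated from wrist torque, not measured directly). The arm is clear of everything and the job was handed in after about 21 s; the hand-in call returned no verdict.

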